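# Eject a gel cassette from its casting stand and stand it to drain

### The arm

A 7-joint arm with a two-finger parallel gripper is mounted at the origin on a cart in front of the work surface, level with it; the furniture and walls round the work are solid. World frame = base frame: x ahead of the robot, y to its left, z up, the work surface at z = 0. Lengths are in mm, angles in rad, forces in N, time in s.
With the tool pointing down it reaches from about 400 to 875 mm from the base axis. Payload 4.4 kg.
Tool frame: the origin (TCP) lies on the centre line of the jaws, within the pads' length; the fingertips stand 14 mm ahead of it and the grasp point (between the pads) lies 5 mm behind it (tips_ahead is the distance from the TCP to the fingertips, in mm); z points along the fingers, y is the line along which they close (so a half turn about z gives the same grasp; the last joint's range is limited). The gripper opens to 85 mm and grips with 20 to 120 N. Pads are 22 mm wide; open, the fingers measure 114 mm over their backs; the gripper's body (76 mm by 85 mm) begins 54 mm behind the grasp point. The pads swing forward as they close: fully open they stand 13 mm farther back than shut.
Start: joints at [-0.066, 0.628, 0.038, 1.517, -0.027, 0.996, -0.02], TCP at [650.014, 0.027, 245.313] pointing down, gripper open.
Joint ranges: [-3.06, 3.06], [-0.37, 2.12], [-1.25, 1.32], [0.18, 2.47], [-1.1, 4.24], [0.23, 1.98], [-2.94, 2.94]. Speed limits (rad/s): [2.57, 2.57, 3.14, 3.14, 3.14, 3.14, 3.14].

### API

Orientations are given as [roll, pitch, yaw] about the fixed x, y, z axes, in that order (R = Rz(yaw) Ry(pitch) Rx(roll)).
In Python, from cell import * gives the robot as it stands.
- The arm moves only by the tool move_arm, never from a script. Its argument "rows" is text: rows parted by semicolons, each of 7 numbers parted by spaces: the shift along the tool's x, y, z scaled (see below), then the turn, a rotation vector about the tool's x, y, z scaled (see below), then the closure, from -1 (fully open) to 1 (shut). A call has 1 to 12 rows; each row is the pose to reach, as a shift and turn from the pose commanded when the call began, along the tool's axes at that moment; what a row does not reach only later rows make up. The controller multiplies each number of a shift by 0.3 m and each number of a turn by pi/2 rad. A row lasts 1/12 s, in which the tool goes at most 41.7 mm and 7.16 degrees, less where a joint would pass 70% of its speed; a pose out of reach is approached as far as the arm can. A call with a number of a shift or a turn outside -1 to 1 is refused whole. A call with a gripper value outside its range is refused whole. The fingers move at their own pace and stop on an object; the grip force is fixed at half the most. Time passes only in rows, so rows that repeat a pose let the fingers close. It gives the time, the measured TCP pose, the force, the opening and the grip force at its end, in the units of the state.
- read_state(): the state, without advancing time (a new reading comes with each control period).
- get_image(name): name is "scene" or "side" or "wrist"; returns a dict with "img" (480x640x3 uint8, red, green, blue), "vfov" (degrees; the focal length in pixels is half the picture's height over the tangent of half this angle, whatever the lens; pixels are square), "cx", "cy" (the principal point, pixels), "extrinsics" (4x4, takes a point from camera to world coordinates); the wrist camera has in their place "T_tool_cam" (4x4, takes a point from camera to tool coordinates, whose origin is the TCP and whose axes are the flange's). Camera axes: x right, y up, looking along -z (the intrinsics and any distortion apply to the point x, -y, -z); pixel columns grow to the right and rows downward; lengths in mm; the calibration is good to about 2 mm. The wrist camera is an equidistant fisheye: a pixel r from the principal point sees the ray r / f radians off the axis. A picture is of the moment at which its call begins: read the wrist's pose just before it. There is no depth.
- finish_job(): hands the job in; it is judged then, once.
The state is a dict: "clock": time; "qpos": joint angles; "qd": joint speeds; "tau": joint torques, N m; "eef_pos": TCP position; "tool_rot": TCP orientation; "force": force on the tool from outside, world axes, zero at the start; "torque": the same for the moment, N m; "width": finger opening in mm; "gripper_force": force on a finger pad.
Only numpy, scipy, OpenCV 4.12 (cv2) and the standard library are available. Lean on these libraries where they do the work, as an engineer would, in place of code of your own. Each camera call takes 0.05 s, during which the arm holds its last target. There are 200 camera calls.

### The job

Take the gel cassette out of the casting stand: squeeze the lever of its bay against the carrying handle so that the cassette rises above the rim, let the lever spring back, then slide the cassette straight up out of the bay by its top edge and lean it in the draining stand, lower edge down in the trough and face against the sloping back; set it down before letting go, do not drop it. Leave the grey filler plate down in its own bay and do not knock the things standing around.

Things in the scene. Friction and masses are not known exactly. Their poses are not given: they have to be found in the camera images.
- caster: gel casting stand, fixed: grey base 136 x 196 x 8 mm with two upright white bays. Origin on the bench, midway between the bays; x runs across the bays (through the plates' thickness), y along the plates, z up. Past the -y ends of the bays stand two ejector levers and a carrying handle
- bay_a (a point): middle of the floor of bay A, at x = -30, y = 0 mm of the stand, 22 mm above the bench. The bay is a slot 11 mm wide (x) and 104 mm long (y) for one plate; its walls end at the rim, 102 mm above the bench and 128 x 23 mm outside. A leaf spring presses the plate lightly on the +x wall (3 N), so a raised plate stays up
- bay_b (a point): middle of the floor of bay B, at x = +30, y = 0 mm of the stand; the bay is the same as A
- handle_mid (a point): middle of the carrying handle of the casting stand: a level steel bar, 14 mm thick, 121 mm above the bench, running along the stand's x at y = -109 mm, on two posts at x = +-58 mm
- lever_a (a joint): ejector lever of bay A (rad): 0 at rest, upright, held by its spring; 0.25 squeezed fully against the handle. It turns about an axis along x at y = -70 mm of the stand, 17 mm above the bench; its foot lies under the middle of the plate and lifts it by 69 mm x sin(angle) - 1 mm, 16 mm at 0.25
- lever_b (a joint): ejector lever of bay B, the same as lever_a
- lever_a_pad (a point): centre of the black finger pad of lever A, 22 wide (x) x 10 thick (y) x 34 mm tall; at rest at x = -30, y = -70 mm of the stand and 122 mm above the bench; squeezing moves it 26 mm to -y, up to the handle. Full squeeze takes about 8 N
- lever_b_pad (a point): centre of the black finger pad of lever B, the same, at x = +30 mm of the stand
- cassette: gel cassette: two glass sheets with black side spacers and a white comb between them, one rigid piece 9 mm thick (own x), 100 mm wide (y), 80 mm high (z), about 0.15 kg. Origin at the middle of its lower edge. At the start it stands in bay A or bay B, top edge flush with the rim
- filler: plain solid grey filler plate, 9 x 100 x 68 mm, with a notch 36 mm wide and 17 mm deep in its top edge, in the other bay; its top is 12 mm below the rim. Origin at the middle of its lower edge
- drain_back: draining stand, fixed: steel back of upright bars, 122 wide x 59 mm high, leaning 0.26 rad from the vertical, with a trough at its foot. Origin at the middle of the line where trough floor and back meet, 26 mm above the bench; z up along the back, x square to it and pointing behind it, y along the trough. A seated cassette has its origin at x = -4.5 mm, z = 0
- drain_trough (a point): middle of the trough floor of the draining stand, at x = -7.5 mm of drain_back. The floor is square to the back, 15 mm wide between back and front lip (3 mm thick, 8 mm high) and 116 mm long between end cheeks 20 mm high
- timer: small white bench timer, 62 x 66 x 18 mm, bystander; origin at its underside
- petri: petri dish with lid, 61 mm across, 14 mm high, bystander; origin at its underside
- vial: small white vial, 18 mm across, 26 mm high, bystander; origin at its underside
Things that resemble listed ones, but are neither listed nor needed, are in the scene too. Leave any purple look-alike of the cassette alone.

How it is judged:
By the outcome, as a careful person would: the job done as asked, in the order asked, and still so for the second after the job is handed in, with the robot touching nothing.
It also fails if it takes over 48 s, if anything falls off the work surface, if the arm or the gripper's body presses on something with over 40 N, if the wrist force passes 120 N, or if a joint passes its speed limit or range.

## Working session

There is one attempt and no reset: what is moved stays moved. The work goes in short steps, Python scripts to look and compute and a tool call to move; the robot and the scene stay as the last step left them, time stands still between calls to the robot, and variables do not carry over. Pictures are saved under pics/ and viewed, at most 10 in all, crops included, and the job is handed in when it is done.

Besides the shell and the picture viewer there is one more tool, called as name(argument=value, ...), one argument or row to a line, values as JSON. move_arm: Moves the arm, as the interface text tells. Its arguments: {"type":"object","properties":{"rows":{"type":"string"}},"required":["rows"]}

```bash
mkdir -p pics
cat > h.py <<'E'
from cell import *
import numpy as np, cv2
from scipy.spatial.transform import Rotation as R
def snap(n):
    s=read_state(); d=get_image(n); return s,d
def toolT(s):
    T=np.eye(4); T[:3,:3]=R.from_euler('xyz',s["tool_rot"]).as_matrix() if np.size(s["tool_rot"])==3 else np.array(s["tool_rot"]).reshape(3,3)
    T[:3,3]=s["eef_pos"]; return T
def camT(n,d,s=None):
    return toolT(s)@np.array(d["T_tool_cam"]) if n=="wrist" else np.array(d["extrinsics"])
def ray(n,d,px,s=None):
    T=camT(n,d,s); f=240/np.tan(np.radians(d["vfov"])/2)
    u=(px[0]-d["cx"])/f; v=(px[1]-d["cy"])/f
    if n=="wrist":
        r=np.hypot(u,v); k=np.sin(r)/r if r>1e-9 else 1; c=np.array([u*k,-v*k,-np.cos(r)])
    else: c=np.array([u,-v,-1.])
    c/=np.linalg.norm(c); return T[:3,3],T[:3,:3]@c
def onz(n,d,px,z,s=None):
    o,r=ray(n,d,px,s); return o+r*(z-o[2])/r[2]
def proj(n,d,P,s=None):
    T=camT(n,d,s); c=T[:3,:3].T@(np.array(P)-T[:3,3]); f=240/np.tan(np.radians(d["vfov"])/2)
    x,y,z=c[0],-c[1],-c[2]
    if n=="wrist":
        q=np.hypot(x,y); a=np.arctan2(q,z)/max(q,1e-9); return np.array([d["cx"]+f*a*x,d["cy"]+f*a*y])
    return np.array([d["cx"]+f*x/z,d["cy"]+f*y/z])
def tri(rays):
    A=np.zeros((3,3));b=np.zeros(3)
    for o,r in rays:
        M=np.eye(3)-np.outer(r,r);A+=M;b+=M@o
    p=np.linalg.solve(A,b); return p,[np.linalg.norm((np.eye(3)-np.outer(r,r))@(p-o)) for o,r in rays]
def save(d,name): cv2.imwrite("pics/"+name+".png",d["img"][:,:,::-1])
E
python3 - <<'E'
from h import *
s=read_state();print(s)
for n in("scene","side","wrist"):
    s,d=snap(n);save(d,n+"0");print(n,{k:v for k,v in d.items() if k!="img"})
E
```

```text
{'clock': 0.0, 'qpos': array([-0.06583099,  0.62932734,  0.03846039,  1.51838721, -0.02699297,
        0.99625647, -0.02001141]), 'qd': array([-1.38501171e-03, -3.37134915e-04, -1.74293083e-03,  5.72045043e-04,
       -1.07449982e-03,  4.53365537e-05,  7.32334268e-04]), 'tau': array([-1.11932164e-03, -5.63405585e+01,  1.22606792e+00, -1.93450052e+01,
        1.09587883e-02,  1.05136272e-02, -8.84369996e-06]), 'eef_pos': array([6.49406861e+02, 3.66459108e-02, 2.44395416e+02]), 'tool_rot': array([-3.13973326e+00,  4.04845437e-05,  1.57080442e+00]), 'force': array([-0.34678116,  0.08624553,  0.03443001]), 'torque': array([ 0.01812057,  0.05621771, -0.01911391]), 'gripper_force': 0.0, 'width': 85.43499681711882}
scene {'vfov': 42.26252114878142, 'cx': 314.95468769430033, 'cy': 238.3068167852001, 'extrinsics': array([[-7.57420449e-01,  3.29784416e-01, -5.63521518e-01,
        -4.61842266e+01],
       [-6.52608693e-01, -3.55410055e-01,  6.69167831e-01,
         7.70246796e+02],
       [ 2.03999090e-02,  8.74600441e-01,  4.84415020e-01,
         6.48478192e+02],
       [ 0.00000000e+00,  0.
[... 238 characters left out ...]
],
       [-8.06691584e-02, -3.67475800e-01,  9.26527940e-01,
         8.50326485e+02],
       [ 3.84452028e-03,  9.29435802e-01,  3.68963832e-01,
         4.32477852e+02],
       [ 0.00000000e+00,  0.00000000e+00,  0.00000000e+00,
         1.00000000e+00]])}
wrist {'vfov': 65.70646984690485, 'cx': 317.7178421262573, 'cy': 249.54130411161032, 'T_tool_cam': array([[-3.32134239e-04,  9.45450622e-01,  3.25765269e-01,
         8.32977919e+01],
       [ 9.99999915e-01,  2.33982216e-04,  3.40476992e-04,
        -3.91483352e-01],
       [ 2.45680905e-04,  3.25765354e-01, -9.45450619e-01,
        -1.27577386e+02],
       [ 0.00000000e+00,  0.00000000e+00,  0.00000000e+00,
         1.00000000e+00]])}
```

View pics/scene0.png

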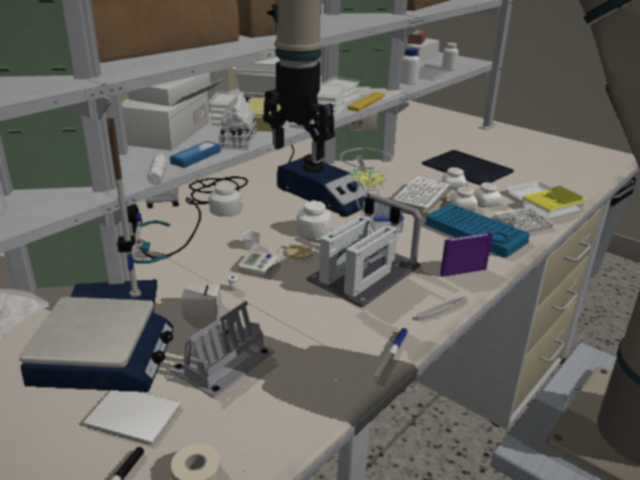

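View pics/side0.png

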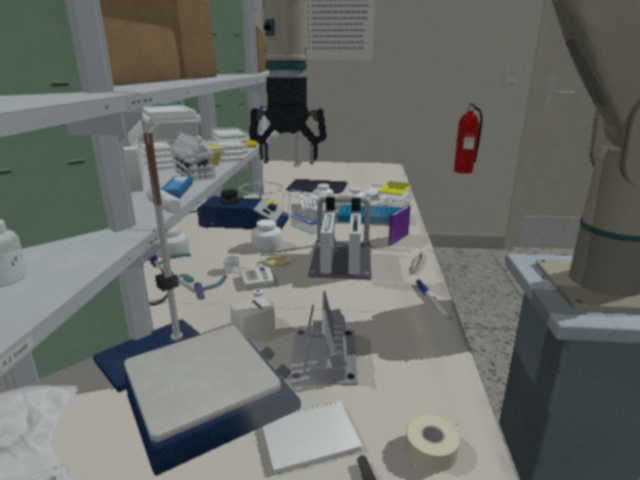

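View pics/wrist0.png

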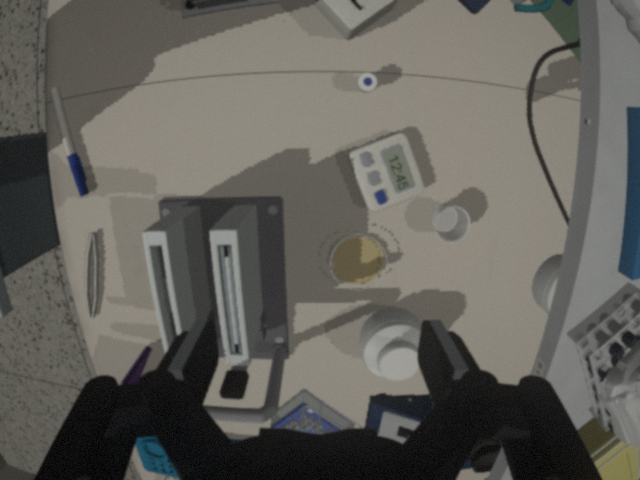

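Scene: the caster stands at about (365,260), with two look-alikes: the right white bay (wrist 233,290) and the left one (160,290). There is also a purple plate at (465,255), which I leave alone. The draining stand is at (220,345) in scene and (325,345) in side. I'll crop the bays close up to choose.

```bash
python3 - <<'E'
import cv2,numpy as np
a=cv2.imread("pics/wrist0.png")[180:420,120:310]; b=cv2.imread("pics/scene0.png")[180:310,300:440]
a=cv2.resize(a,None,fx=2.3,fy=2.3,interpolation=cv2.INTER_CUBIC)
b=cv2.resize(b,None,fx=2.5,fy=2.5,interpolation=cv2.INTER_CUBIC)
o=np.zeros((600,800,3),np.uint8);o[:a.shape[0],:a.shape[1]]=a;o[:b.shape[0],440:440+b.shape[1]]=b
cv2.imwrite("pics/crop1.png",o)
E
python3 - <<'E'
from h import *
s,d=snap("wrist")
for px,z in [((145,232),102),((230,205),102),((240,360),102),((160,198),8),((285,198),8),((288,350),8),((235,380),130),((240,0),20)]:
    print(px,z,onz("wrist",d,px,z,s).round())
s,d=snap("scene")
for px,z in [((220,345),26),((180,365),0),((270,355),0)]: print(px,onz("scene",d,px,z).round())
s,d=snap("side")
for px,z in [((325,345),26),((355,375),0),((295,375),0)]: print(px,onz("side",d,px,z).round())
E
```

```text
(145, 232) 102 [508.   5. 102.]
(230, 205) 102 [583.  26. 102.]
(240, 360) 102 [ 579. -115.  102.]
(160, 198) 8 [482.  15.   8.]
(285, 198) 8 [616.  12.   8.]
(288, 350) 8 [ 614. -167.    8.]
(235, 380) 130 [ 579. -116.  130.]
(240, 0) 20 [575. 211.  20.]
(220, 345) [562. 274.  26.]
(180, 365) [596. 328.   0.]
(270, 355) [509. 217.   0.]
(325, 345) [553. 285.  26.]
(355, 375) [506. 319.  -0.]
(295, 375) [594. 327.   0.]
```

View pics/crop1.png

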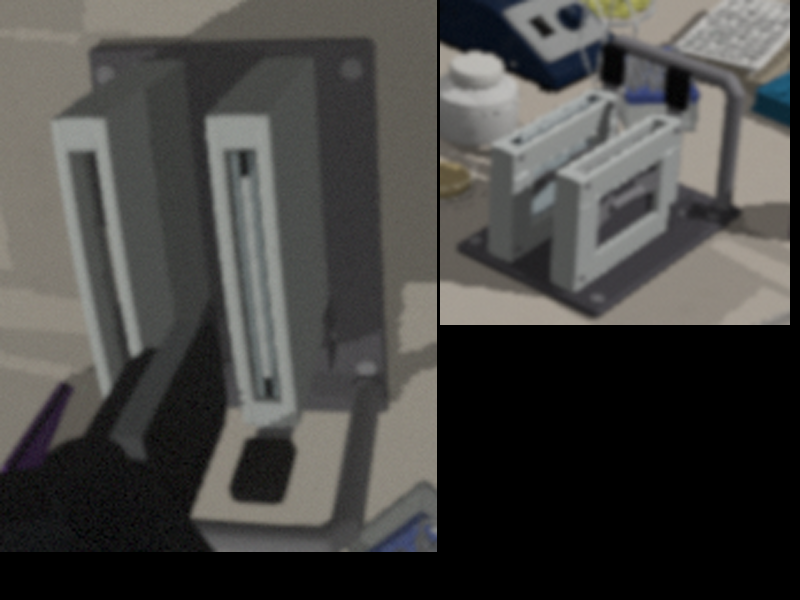

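The right-hand bay (wrist 233,290) shows glass, black spacers at both ends and a white comb flush with the rim, so it holds the cassette (bay B, +x side). The left bay is recessed grey, which is the filler. Next I take a second wrist view, over the caster.

move_arm(
  rows="-0.12 -0.1 -0.03 0 0 0 -1;-0.24 -0.2 -0.06 0 0 0 -1;-0.35 -0.3 -0.1 0 0 0 -1;-0.4 -0.333 -0.117 0 0 0 -1;-0.4 -0.333 -0.117 0 0 0 -1;-0.4 -0.333 -0.117 0 0 0 -1",
)

```text
clock: 0.8
eef_pos: [549.3, -122.5, 281.5]
tool_rot: [3.14, 0.001, 1.566]
force: [-0.4, 0.1, 0.4]
width: 85.4
gripper_force: 0.0
```

Run:
```python
from h import *
s,d=snap("wrist");save(d,"w1");print(s["eef_pos"],s["tool_rot"])
import pickle;pickle.dump((s,d),open("w1.pkl","wb"))
```

```text
[ 549.31282238 -122.49452228  281.48041791] [3.14011724e+00 1.03098295e-03 1.56598887e+00]
```

View pics/w1.png

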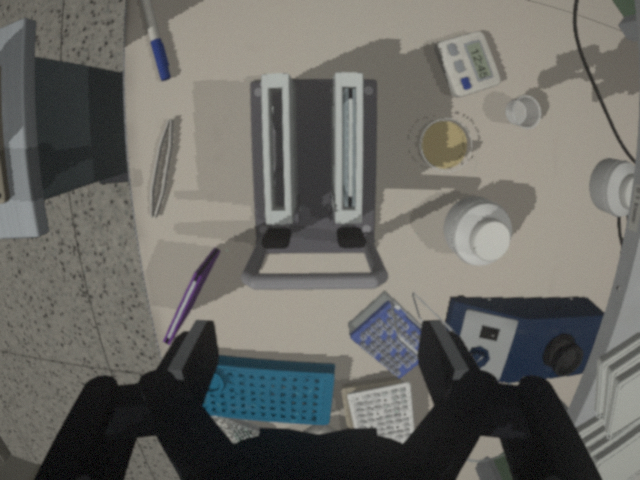

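The view shows the rims of bay A (280,148) and bay B (348,148), the black pads at (276,237) and (351,236), and the handle at row ~280.

```bash
cat >> h.py <<'E'
def blobs(g,box,amin):
    x0,y0,x1,y1=box; m=np.zeros(g.shape,np.uint8); m[y0:y1,x0:x1]=g[y0:y1,x0:x1]*255
    c,_=cv2.findContours(m,cv2.RETR_EXTERNAL,cv2.CHAIN_APPROX_NONE)
    return sorted([k for k in c if cv2.contourArea(k)>amin],key=cv2.contourArea,reverse=True)
E
python3 - <<'E'
from h import *
import pickle
s,d=pickle.load(open("w1.pkl","rb"));im=d["img"].astype(int);g=im.mean(2)
print("vals",g[80,280],g[150,294],g[150,270],g[110,310],g[200,340],g[140,248],g[237,276],g[262,310])
for th in (135,150):
  for k in blobs(g>th,(255,66,370,230),300):
    r=cv2.boxPoints(cv2.minAreaRect(k)); P=np.array([onz("wrist",d,p,102,s)[:2] for p in r])
    print(th,cv2.contourArea(k),r.round(1).tolist(),P.round(1).tolist(),"c",P.mean(0).round(1),[np.linalg.norm(P[i]-P[(i+1)%4]).round(1) for i in(0,1)])
for k in blobs(g<35,(255,222,375,255),80):
    r=cv2.boundingRect(k);c=np.array(cv2.minAreaRect(k)[0]);print("pad",r,c.round(1),onz("wrist",d,c,139,s).round(1))
# handle outer edge columns: print gray profiles
for c in(300,315,330): print(c,g[255:300,c].astype(int).tolist())
s0=dict(eef_pos=np.array([649.407,.037,244.395]),tool_rot=np.array([-3.13973,0,1.5708]));
g0=cv2.imread("pics/wrist0.png").mean(2)
for th in (135,150):
  for k in blobs(g0>th,(130,200,275,370),300):
    r=cv2.boxPoints(cv2.minAreaRect(k));print("w0",th,cv2.contourArea(k),r.round(1).tolist(),cv2.approxPolyDP(k,4,True)[:,0].tolist())
E
```

```text
vals 171.33333333333334 73.0 100.33333333333333 57.666666666666664 162.0 137.66666666666666 34.0 155.33333333333334
135 4153.0 [[255.0, 66.0], [315.0, 66.0], [315.0, 223.0], [255.0, 223.0]] [[499.0, 12.5], [547.6, 10.8], [546.8, -121.2], [495.0, -120.7]] c [522.1 -54.7] [np.float64(48.7), np.float64(132.0)]
135 3850.5 [[335.0, 72.0], [362.0, 72.0], [362.0, 222.0], [335.0, 222.0]] [[563.6, 5.7], [585.5, 6.2], [587.1, -120.4], [563.9, -120.4]] c [575.  -57.2] [np.float64(21.9), np.float64(126.6)]
150 3874.5 [[255.0, 66.0], [308.0, 66.0], [308.0, 222.0], [255.0, 222.0]] [[499.0, 12.5], [542.0, 10.9], [540.8, -120.3], [495.1, -119.8]] c [519.2 -54.2] [np.float64(43.0), np.float64(131.1)]
150 3586.0 [[336.0, 73.0], [361.0, 73.0], [361.0, 222.0], [336.0, 222.0]] [[564.4, 4.9], [584.7, 5.3], [586.2, -120.4], [564.7, -120.4]] c [575.  -57.6] [np.float64(20.2), np.float64(125.8)]
pad (265, 229, 25, 13) [277.1 234.2] [ 518.1 -119.9  139. ]
pad (338, 228, 20, 13) [347.5 233.5] [ 571.7 -119.6  139. ]
300 [153, 153, 157, 154, 153, 152, 153, 153, 152, 153, 155, 157, 152, 150, 153, 153, 150, 139, 1
[... 380 characters left out ...]
153, 154, 156, 156, 153, 154, 153, 156, 153, 154, 153, 155, 148, 130, 100, 83, 82, 87, 93, 102, 114, 119, 122, 123, 121, 126, 130, 125, 122, 126, 142, 151, 154, 156, 152, 156, 154, 155, 157, 156, 155]
w0 135 2937.0 [[209.6999969482422, 231.5], [234.6999969482422, 228.8000030517578], [248.89999389648438, 361.6000061035156], [224.0, 364.29998779296875]] [[210, 234], [224, 362], [236, 363], [246, 358], [235, 232]]
w0 135 871.0 [[133.1999969482422, 234.10000610351562], [163.8000030517578, 229.39999389648438], [182.1999969482422, 347.29998779296875], [151.5, 352.1000061035156]] [[147, 232], [142, 236], [155, 307], [147, 323], [157, 322], [165, 350], [148, 245], [163, 246], [179, 327], [164, 233]]
```

Run:
```python
from h import *
import pickle
s,d=pickle.load(open("w1.pkl","rb"));g=d["img"].astype(int).mean(2)
s0=dict(eef_pos=np.array([649.407,.037,244.395]),tool_rot=np.array([-3.13973,0,1.5708]))
for n,a,b in [("TL",(336,73),(210,233.5)),("TR",(361.5,73),(235,231.5)),("BR",(361.5,222),(246.5,359)),("A_TL",(263,73),(146,232))]:
    p,e=tri([ray("wrist",d,a,s),ray("wrist",d,b,s0)]);print(n,p.round(1),np.round(e,1))
for r in(232,236,240,244): print(r,g[r,255:300].astype(int).tolist()); print(g[r,330:375].astype(int).tolist())
for c in(276,351): print(c,g[215:260,c].astype(int).tolist())
for c in (300,330):
  for r in (271.5,289): print("handle",c,r,onz("wrist",d,(c,r),121,s).round(1))
# cassette spacer blobs within bay B slot
for r in (90,100,150,205,210): print(r,g[r,335:365].astype(int).tolist())
```

```text
TL [564.8   4.3 103.7] [0.5 0.5]
TR [585.1   5.2 102.6] [0.1 0.1]
BR [ 585.2 -120.2   95.8] [2.8 2.8]
A_TL [506.2   5.5  99.7] [1.4 1.4]
232 [75, 59, 54, 56, 58, 65, 70, 67, 67, 63, 55, 46, 42, 31, 37, 31, 37, 33, 35, 30, 30, 34, 28, 36, 32, 28, 34, 37, 31, 33, 34, 34, 34, 32, 37, 41, 49, 56, 65, 66, 68, 66, 71, 74, 75]
[76, 78, 80, 79, 80, 71, 63, 43, 36, 34, 28, 34, 32, 32, 32, 32, 34, 29, 36, 36, 36, 34, 33, 37, 32, 39, 38, 31, 36, 36, 39, 46, 67, 80, 88, 86, 85, 84, 86, 79, 70, 68, 68, 76, 86]
236 [81, 66, 55, 55, 53, 55, 56, 52, 50, 40, 38, 32, 35, 31, 37, 30, 37, 33, 34, 36, 34, 33, 32, 34, 36, 30, 32, 32, 36, 33, 37, 29, 35, 33, 37, 50, 66, 74, 80, 78, 78, 79, 81, 80, 81]
[76, 76, 80, 75, 75, 72, 65, 46, 36, 33, 38, 39, 35, 35, 28, 33, 29, 34, 36, 37, 35, 39, 38, 32, 32, 36, 37, 37, 36, 26, 36, 36, 40, 52, 60, 65, 67, 66, 67, 66, 68, 68, 67, 71, 88]
240 [76, 65, 57, 59, 63, 57, 53, 44, 34, 36, 38, 36, 36, 34, 39, 34, 38, 35, 35, 36, 35, 38, 32, 37, 36, 38, 39, 35, 38, 34, 37, 34, 35, 38, 53, 72, 84, 88, 87, 85, 87, 85, 85, 86, 86]
[80, 78, 77, 74, 78, 76, 67, 55, 44, 39, 37, 3
[... 1103 characters left out ...]
 95, 104, 110, 102, 81, 58, 47, 61, 87, 114, 121, 126, 149, 164, 169, 171, 170, 163, 139, 110, 93]
100 [139, 160, 170, 173, 168, 163, 144, 111, 87, 86, 98, 110, 118, 132, 156, 160, 158, 138, 127, 120, 124, 147, 163, 170, 170, 167, 162, 139, 100, 74]
150 [136, 156, 171, 168, 168, 165, 150, 125, 111, 117, 123, 127, 126, 140, 157, 165, 160, 141, 127, 123, 125, 144, 161, 171, 170, 166, 163, 136, 103, 75]
205 [98, 122, 148, 162, 166, 161, 140, 114, 96, 103, 114, 114, 108, 77, 57, 51, 74, 96, 112, 123, 138, 153, 166, 169, 166, 159, 139, 99, 75, 65]
210 [101, 117, 136, 151, 158, 164, 155, 146, 139, 137, 136, 140, 136, 137, 137, 136, 137, 136, 138, 140, 149, 158, 165, 165, 164, 157, 136, 99, 72, 65]
```

Bay B's rim centre measures (575,-57.3) at z≈103, and the handle is at y≈-166. Both fit the text with yaw≈0. Before acting I look at the drain stand from two places.

move_arm(
  rows="0.13 0 0 0 0 0 -1;0.26 0 0 0 0 0 -1;0.39 0 0 0 0 0 -1;0.52 0 0 0 0 0 -1;0.65 0 0 0 0 0 -1;0.78 0 0 0 0 0 -1;0.9 0 0 0 0 0 -1;0.93 0 0 0 0 0 -1;0.93 0 0 0 0 0 -1;0.93 0 0 0 0 0 -1",
)

```text
clock: 1.68
eef_pos: [549.8, 160.4, 279.8]
tool_rot: [-3.141, 0.0, 1.574]
force: [-0.0, 0.2, 0.1]
width: 85.5
gripper_force: 0.0
```

Run:
```python
from h import *
s,d=snap("wrist");save(d,"w2");print(s["eef_pos"],s["tool_rot"])
import pickle;pickle.dump((s,d),open("w2.pkl","wb"))
```

```text
[549.83488352 160.36871519 279.76178895] [-3.14068173e+00  3.80330822e-04  1.57401710e+00]
```

move_arm(
  rows="0.12 0 0 0 0 0 -1;0.24 0 0 0 0 0 -1;0.33 0 0 0 0 0 -1;0.33 0 0 0 0 0 -1;0.33 0 0 0 0 0 -1;0.33 0 0 0 0 0 -1",
)

```text
clock: 2.23
eef_pos: [550.8, 255.5, 280.2]
tool_rot: [-3.142, 0.002, 1.568]
force: [0.2, -0.2, -0.6]
width: 85.6
gripper_force: 0.0
```

Run:
```python
from h import *
s,d=snap("wrist");save(d,"w3");print(s["eef_pos"],s["tool_rot"])
import pickle;pickle.dump((s,d),open("w3.pkl","wb"))
a=cv2.imread("pics/w2.png")[0:240,180:480];b=cv2.imread("pics/w3.png")[60:360,180:480]
o=np.zeros((600,800,3),np.uint8);f=lambda i:cv2.resize(i,None,fx=4/3,fy=4/3)
a=f(a);b=f(b);o[:a.shape[0],:400]=a;o[:b.shape[0],400:]=b;cv2.imwrite("pics/drain.png",o)
```

```text
[550.75828587 255.51349158 280.18467515] [-3.14156889e+00  1.91635406e-03  1.56810127e+00]
```

View pics/drain.png

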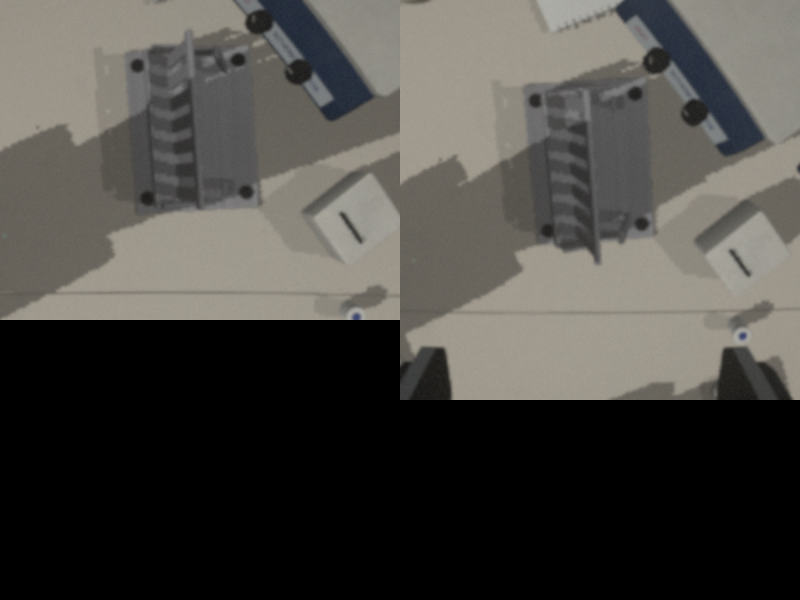

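The drain stand's back leans to +x (image right), with the trough on the -x side. The back's top edge runs (187,32)-(201,208) in the left crop and (586,90)-(598,262) in the right, so yaw ≈ +0.06. I triangulate the edge and the base bolts.

Run:
```python
from h import *
import pickle
s2,d2=pickle.load(open("w2.pkl","rb"));s3,d3=pickle.load(open("w3.pkl","rb"))
q2=lambda p:(180+p[0]*.75,p[1]*.75); q3=lambda p:(180+(p[0]-400)*.75,60+p[1]*.75)
def ref(d,p):
    g=d["img"].astype(float).mean(2);x,y=map(int,np.round(p));w=g[y-7:y+8,x-7:x+8];m=(w<w.min()+22);ys,xs=np.nonzero(m);return (x-7+xs.mean(),y-7+ys.mean())
for tag,n in (("meas",0),("cmd",1)):
  a=dict(s2);b=dict(s3)
  if n:
    for q,y in((a,159.),(b,258.)): q["eef_pos"]=np.array([550.,y,280.3]);q["tool_rot"]=np.array([-3.1416,0,1.5708])
  for nm,u,v in [("topN",(188,32),(586,90)),("topS",(201,208),(598,262)),("lipN",(150,47),(547,96)),("lipS",(156,206),(557,244))]:
    p,e=tri([ray("wrist",d2,q2(u),a),ray("wrist",d3,q3(v),b)]);print(tag,nm,p.round(1),np.round(e[0],1))
  for u,v in [((137,66),(535,101)),((238,60),(635,94)),((148,198),(548,230)),((246,192),(641,224))]:
    u=ref(d2,q2(u));v=ref(d3,q3(v));p,e=tri([ray("wrist",d2,u,a),ray("wrist",d3,v,b)]);print(tag,"bolt",p.round(1),np.round(e[0],1),onz("wrist",d2,u,6,a).round(1),onz("wrist",d3,v,6,b).round(1))
```

```text
meas topN [551.8 337.3  75.3] 0.3
meas topS [560.5 217.1  76. ] 0.1
meas lipN [524.7 333.1  50. ] 0.3
meas lipS [528.2 214.6  26.9] 0.4
meas bolt [511.2 329.3   4.3] 0.2 [511.6 328.9   6. ] [511.1 329.3   6. ]
meas bolt [591.4 334.5   4.6] 0.0 [591.2 334.2   6. ] [591.3 334.5   6. ]
meas bolt [519.2 219.8   3.4] 0.1 [519.5 219.9   6. ] [519.3 220.6   6. ]
meas bolt [598.8 225.6   4.2] 0.0 [598.5 225.7   6. ] [598.6 226.1   6. ]
cmd topN [551.8 340.1  61.4] 0.7
cmd topS [560.9 214.5  61.2] 0.7
cmd lipN [523.6 335.7  35.5] 1.2
cmd lipS [527.2 212.1  10.3] 0.3
cmd bolt [509.6 331.8 -12. ] 1.2 [512.5 327.9   6. ] [510.2 332.2   6. ]
cmd bolt [593.4 337.4 -14. ] 1.0 [592.3 332.9   6. ] [590.4 337.6   6. ]
cmd bolt [517.8 217.6 -14.2] 0.8 [520.1 218.7   6. ] [518.6 223.5   6. ]
cmd bolt [601.2 223.3 -15.2] 0.7 [599.2 224.2   6. ] [597.9 229.2   6. ]
```

Run:
```python
import cv2,numpy as np
a=cv2.imread("pics/w2.png")[15:170,270:380];b=cv2.imread("pics/w3.png")[110:265,265:375]
f=lambda i:cv2.convertScaleAbs(cv2.resize(i,None,fx=3.6,fy=3.6,interpolation=cv2.INTER_CUBIC),alpha=1.6)
cv2.imwrite("pics/drain2.png",np.hstack([f(a),f(b)]))
```

```text
(no output)
```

View pics/drain2.png

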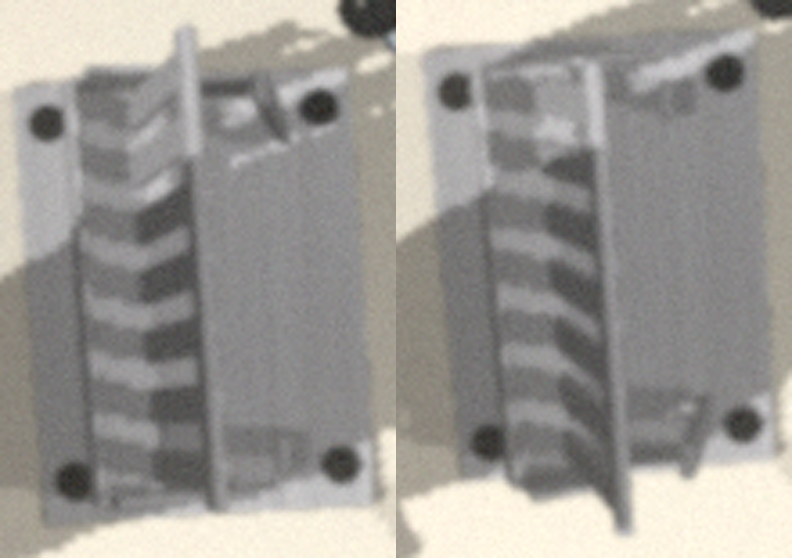

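The rungs bend (trough floor to back) at left-crop (137,255), (142,320), (146,380) and right-crop (550,242), (555,302), (558,355). The lip edge is at left-crop x≈78 and the front edge of the top rail at x≈178-206.

Run:
```python
from h import *
import pickle
s2,d2=pickle.load(open("w2.pkl","rb"));s3,d3=pickle.load(open("w3.pkl","rb"))
L=lambda p:(270+p[0]/3.6,15+p[1]/3.6); Rr=lambda p:(265+(p[0]-396)/3.6,110+p[1]/3.6)
c,sn=np.cos(.068),np.sin(.068)
def rep(nm,z,l,r):
    for tag,ps,d,s,q in(("w2",l,d2,s2,L),("w3",r,d3,s3,Rr)):
        P=np.array([onz("wrist",d,q(p),z,s) for p in ps]); xl=(P[:,0]-555)*c+(P[:,1]-277)*sn; yl=-(P[:,0]-555)*sn+(P[:,1]-277)*c
        print(nm,tag,"xl",xl.round(1),"yl",yl.round(1))
rep("bend",26,[(137,255),(142,320),(146,380)],[(550,242),(555,302),(558,355),(563,412)])
rep("lip out",38,[(78,240),(85,320),(90,420)],[(487,200),(493,300),(500,400)])
rep("rail L",83,[(176,30),(190,155),(208,505)],[(584,65),(596,150),(616,525)])
rep("rail R",83,[(196,30),(204,155),(226,505)],[(600,65),(606,150),(632,530)])
rep("cheek",40,[(85,68),(105,505)],[(485,65),(520,490)])
rep("base",4,[(14,85),(345,70),(45,522),(375,500)],[(424,50),(750,30),(462,475),(778,455)])
```

```text
bend w2 xl [-15.3 -15.2 -15.2] yl [  9.2  -9.5 -26.7]
bend w3 xl [-14.3 -14.2 -14.5 -14.4] yl [  9.7  -8.  -23.8 -41.1]
lip out w2 xl [-30.7 -30.3 -30.9] yl [ 13.4  -9.  -36.7]
lip out w3 xl [-30.3 -31.1 -31.6] yl [ 24.4  -3.9 -33. ]
rail L w2 xl [-1.4 -0.1 -1.3] yl [ 59.   26.8 -58.8]
rail L w3 xl [-0.8  0.6 -0.9] yl [ 60.   39.2 -56.8]
rail R w2 xl [3.4 3.2 3. ] yl [ 58.7  26.6 -59.1]
rail R w3 xl [3.  3.  3.1] yl [ 59.8  39.1 -58.4]
cheek w2 xl [-25.5 -28.4] yl [ 61.9 -60.4]
cheek w3 xl [-27.6 -28.1] yl [ 61.9 -59.8]
base w2 xl [-48.5  49.3 -48.8  50.7] yl [ 67.8  66.5 -66.9 -66.1]
base w3 xl [-48.1  48.9 -48.8  51.8] yl [ 68.   67.2 -65.4 -65.8]
```

Drain origin is ≈ (539.8, 276.3), z 26, yaw 0.068; bend, lip and rail all agree. Now I go to lever B with the tool turned 90°.

move_arm(
  rows="-0.13 0.01 0 0 0 0.079 -1;-0.26 0.02 0 0 0 0.158 -1;-0.39 0.03 0 0 0 0.237 -1;-0.52 0.04 0 0 0 0.316 -1;-0.65 0.05 0 0 0 0.395 -1;-0.78 0.06 0 0 0 0.474 -1;-0.9 0.07 0 0 0 0.553 -1;-1 0.08 0 0 0 0.632 -1;-1 0.08 0 0 0 0.711 -1;-1 0.08 0 0 0 0.79 -1;-1 0.08 0 0 0 0.869 -1;-1 0.08 0 0 0 0.948 -1",
)

```text
clock: 3.28
eef_pos: [573.4, -44.7, 280.7]
tool_rot: [3.141, -0.0, 0.071]
force: [-0.1, 0.2, 0.4]
width: 85.5
gripper_force: 0.0
```

```bash
python3 -c "
from h import *
s=read_state();print(s['eef_pos'],s['tool_rot'],s['qpos'])"
```

```text
[573.4309563  -44.71406509 280.73263233] [ 3.14115626e+00 -6.42604381e-05  7.11298007e-02] [-0.24907724  0.51150932  0.42989351  1.69633258 -0.24642917  0.98746586
 -1.23075973]
```

move_arm(
  rows="-0.007 0.13 0 0 0 0.045 -1;-0.014 0.26 0 0 0 0.045 -1;-0.021 0.373 0.06 0 0 0.045 -1;-0.021 0.373 0.19 0 0 0.045 -1;-0.021 0.373 0.3 0 0 0.045 -1;-0.021 0.373 0.367 0 0 0.045 -1;-0.021 0.373 0.367 0 0 0.045 -1;-0.021 0.373 0.367 0 0 0.045 -1",
)

```text
clock: 3.95
eef_pos: [575.8, -155.7, 170.1]
tool_rot: [3.141, 0.002, 0.008]
force: [0.9, -0.2, 1.0]
width: 85.2
gripper_force: 0.0
```

Run:
```python
from h import *
s,d=snap("wrist");s2,e=snap("side");print(s['eef_pos'],s2['eef_pos'],s['tool_rot'])
a=d["img"][:,:,::-1];b=cv2.resize(e["img"][120:300,220:440,::-1],(320,262))
o=np.zeros((480,800,3),np.uint8);o[:,:480]=a[:,80:560];o[:262,480:]=b;cv2.imwrite("pics/lev.png",o)
```

```text
[ 575.84827183 -155.66063424  170.06250682] [ 577.0456469  -155.71079692  171.41315675] [3.14129869e+00 1.90560922e-03 8.29312829e-03]
```

View pics/lev.png

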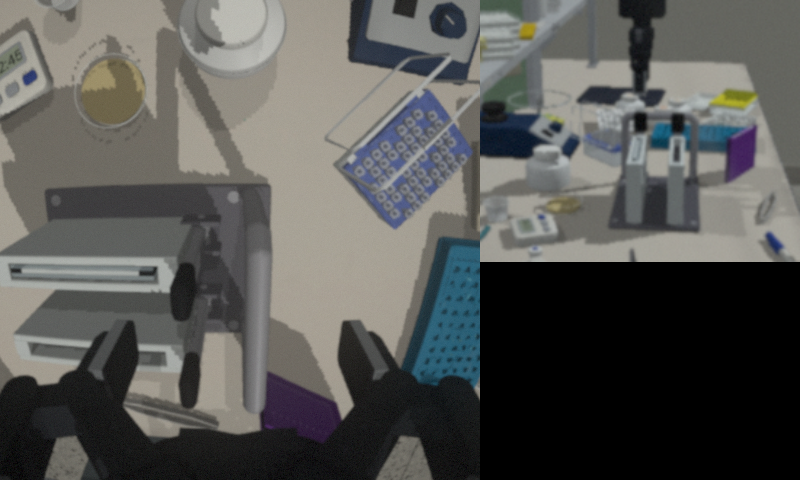

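Finger pads straddle lever pad B (185,290) and the handle (257,300). Descend.

move_arm(
  rows="0 0 0.08 0 0 0 -1;0 0 0.14 0 0 0 -1;0 0 0.167 0 0 0 -1;0 0 0.167 0 0 0 -0.7;0 0.008 0.167 0 0 0 -0.5;0 0.015 0.167 0 0 0 -0.5;0 0.015 0.167 0 0 0 -0.5",
)

```text
clock: 4.63
eef_pos: [577.7, -156.9, 121.6]
tool_rot: [-3.139, -0.001, 0.012]
force: [-0.1, 4.7, 0.9]
width: 63.9
gripper_force: 2.2
```

move_arm(
  rows="0 0.004 0 0 0 0 -0.3;0 0.008 0 0 0 0 -0.1;0 0.012 0 0 0 0 0.1;0 0.012 0 0 0 0 0.25;0 0.012 0 0 0 0 0.35;0 0.012 0 0 0 0 0.42;0 0.012 0 0 0 0 0.47;0 0.012 0 0 0 0 0.47;0 0.012 0 0 0 0 0.47",
)

```text
clock: 5.38
eef_pos: [578.3, -160.6, 122.5]
tool_rot: [-3.139, -0.003, 0.012]
force: [-1.4, 4.9, 5.5]
width: 23.6
gripper_force: 42.2
```

Run:
```python
from h import *
s,d=snap("side");s2,e=snap("wrist");print(s)
a=cv2.resize(d["img"][170:300,270:420,::-1],(450,390));o=np.zeros((480,800,3),np.uint8);o[:390,:450]=a;o[:,450:]=e["img"][:,60:410,::-1]
cv2.imwrite("pics/sq.png",o)
```

```text
{'clock': 5.3833, 'qpos': array([ 0.0130936 ,  0.73857311,  0.34588071,  1.77779115, -0.37281109,
        0.68799389, -0.99270546]), 'qd': array([-0.00015994,  0.00123042,  0.00036532,  0.00195874, -0.00054195,
        0.00012389, -0.00135975]), 'tau': array([ 2.47090727e+00, -5.08783686e+01,  8.07207406e+00, -1.34622172e+01,
        9.80674848e-01, -1.38651598e+00,  2.47390213e-02]), 'eef_pos': array([ 578.34080365, -160.5812098 ,  122.48313297]), 'tool_rot': array([-3.13918494e+00, -2.89862955e-03,  1.16621991e-02]), 'force': array([-1.3801742 ,  4.91678443,  5.50867289]), 'torque': array([ 1.45126261,  0.25155919, -0.02942033]), 'gripper_force': 42.18321602543989, 'width': 23.604676687337616}
```

View pics/sq.png

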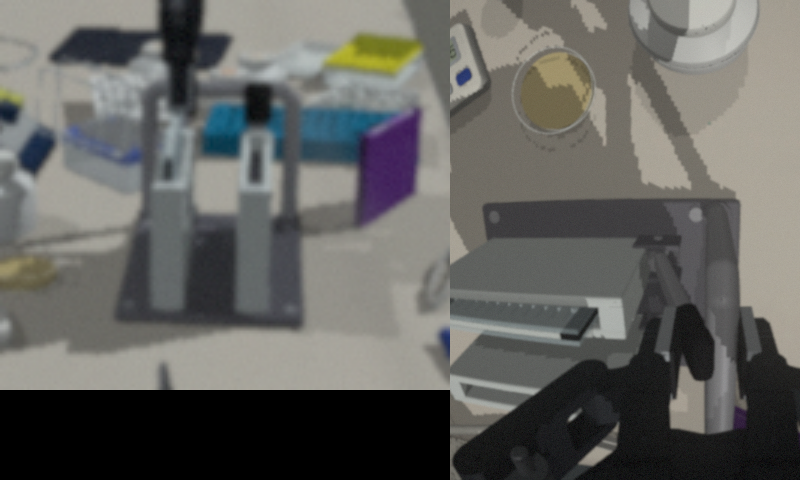

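The cassette end stands above the rim at (580,320) with the lever fully against the handle. I let the lever back slowly, raising the fingers a little so they clear the raised cassette.

move_arm(
  rows="0 0 0 0 0 0 0.3;0 0 0 0 0 0 0.1;0 0 0 0 0 0 -0.1;0 0 0 0 0 0 -0.3;0 0 0 0 0 0 -0.38;0 0 -0.02 0 0 0 -0.38;0 0 -0.04 0 0 0 -0.4;0 0 -0.045 0 0 0 -0.6;0 0 -0.045 0 0 0 -0.8;0 0 -0.045 0 0 0 -1;0 0 -0.1 0 0 0 -1;0 0 -0.2 0 0 0 -1",
)

```text
clock: 6.48
eef_pos: [574.7, -162.4, 177.8]
tool_rot: [-3.141, 0.006, 0.01]
force: [0.1, -0.3, 0.2]
width: 85.3
gripper_force: 0.0
```

move_arm(
  rows="0 -0.05 -0.1 0 0 -0.079 -1;0.003 -0.1 -0.14 0 0 -0.158 -1;0.003 -0.2 -0.14 0 0 -0.237 -1;0.003 -0.3 -0.14 0 0 -0.316 -1;0.003 -0.35 -0.14 0 0 -0.395 -1;0.003 -0.35 -0.14 0 0 -0.474 -1;0.003 -0.35 -0.14 0 0 -0.553 -1;0.003 -0.35 -0.14 0 0 -0.632 -1;0.003 -0.35 -0.14 0 0 -0.711 -1;0.003 -0.35 -0.14 0 0 -0.79 -1;0.003 -0.35 -0.14 0 0 -0.869 -1;0.003 -0.35 -0.14 0 0 -0.948 -1",
)

```text
clock: 7.48
eef_pos: [577.0, -58.4, 222.3]
tool_rot: [3.141, 0.001, 1.505]
force: [0.6, -0.0, 1.2]
width: 85.5
gripper_force: 0.0
```

move_arm(
  rows="0 0 0 0 0 -0.045 -0.5;0 0 0 0 0 -0.045 -0.5;0 0 0 0 0 -0.045 -0.5",
)

```text
clock: 7.73
eef_pos: [576.9, -58.2, 222.2]
tool_rot: [3.141, 0.001, 1.567]
force: [0.5, -0.3, 0.5]
width: 64.2
gripper_force: 0.0
```

Run:
```python
from h import *
s,d=snap("wrist");P=[s]
for i in range(3): t,_=snap("side");P.append(t)
for p in P: print(p['eef_pos'].round(1),p['tool_rot'].round(3))
save(d,"w4");import pickle;pickle.dump((s,d),open("w4.pkl","wb"))
b=cv2.resize(_["img"][170:300,270:420,::-1],(300,260))
o=np.zeros((480,800,3),np.uint8);o[:,:500]=d["img"][:,70:570,::-1];o[:260,500:]=b;cv2.imwrite("pics/up.png",o)
```

```text
[576.9 -58.2 222.2] [3.141e+00 1.000e-03 1.567e+00]
[576.9 -57.9 222.2] [3.141e+00 1.000e-03 1.568e+00]
[576.8 -57.7 222.2] [3.141e+00 1.000e-03 1.568e+00]
[576.8 -57.5 222.2] [3.141 0.    1.569]
```

View pics/up.png

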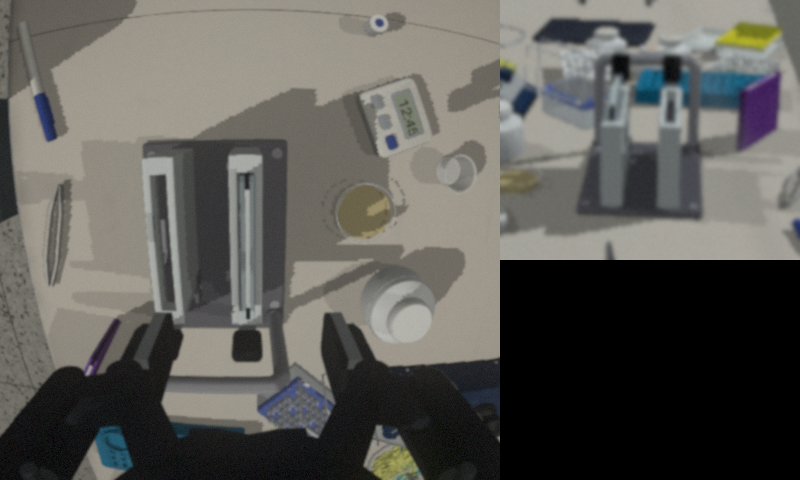

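The cassette stands up in bay B (spacers at full-image (314,175) and (318,313)) and lever B is back at rest. I check its x at z=118.

Run:
```python
from h import *
import pickle
s,d=pickle.load(open("w4.pkl","rb"));g=d["img"].astype(int).mean(2)
for r in(172,178,200,250,310,314): print(r,g[r,300:335].astype(int).tolist())
for c in(314,): print(g[150:190,314].astype(int).tolist(),g[295:330,318].astype(int).tolist())
for p in [(314,175),(316,250),(318,313)]: print(onz("wrist",d,p,118,s).round(1))
```

```text
172 [149, 150, 149, 150, 143, 138, 130, 128, 126, 127, 125, 121, 122, 124, 122, 119, 110, 94, 88, 89, 88, 90, 95, 97, 103, 110, 114, 111, 117, 115, 117, 110, 95, 76, 68]
178 [150, 149, 147, 146, 141, 131, 112, 86, 74, 84, 95, 101, 96, 90, 72, 50, 40, 41, 56, 79, 97, 104, 109, 106, 99, 104, 115, 114, 117, 117, 113, 112, 95, 77, 66]
200 [141, 152, 149, 145, 143, 141, 124, 97, 84, 94, 109, 114, 114, 116, 126, 143, 159, 163, 160, 143, 128, 118, 115, 108, 100, 106, 115, 115, 117, 113, 116, 108, 90, 74, 64]
250 [114, 139, 148, 148, 146, 142, 136, 117, 94, 90, 95, 103, 112, 115, 127, 139, 155, 166, 161, 145, 127, 112, 107, 108, 100, 105, 110, 113, 114, 113, 115, 107, 90, 71, 61]
310 [79, 89, 114, 138, 153, 157, 159, 156, 145, 131, 113, 117, 125, 135, 131, 114, 79, 51, 46, 68, 105, 129, 133, 131, 136, 154, 163, 165, 163, 162, 151, 125, 97, 81, 77]
314 [95, 116, 143, 157, 165, 164, 163, 164, 161, 164, 164, 165, 161, 161, 157, 137, 89, 51, 44, 76, 123, 152, 161, 153, 151, 158, 164, 160, 158, 154, 145, 123, 94, 81, 75]
[81, 83, 81, 97, 126, 154, 168, 167, 166, 168, 168, 168, 167, 167, 167, 169, 167, 169, 168, 171, 165, 155, 122, 81, 59, 61, 68, 69, 72, 72, 76, 75, 81, 84, 85, 87, 87, 86, 93, 107] [161, 159, 160, 161, 160, 160, 160, 159, 161, 161, 160, 151, 129, 85, 55, 46, 48, 43, 46, 44, 46, 46, 51, 76, 113, 138, 134, 123, 110, 95, 78, 67, 65, 68, 61]
[574.3  -5.5 118. ]
[575.3 -55.1 118. ]
[ 576.5 -102.4  118. ]
```

move_arm(
  rows="0 -0.001 0.12 0 0 0 -0.2;0 -0.001 0.23 0 0 0 0.2;0 -0.001 0.31 0 0 0 0.3;0 -0.001 0.34 0 0 0 0.3;0 -0.001 0.34 0 0 0 0.4;0 -0.001 0.34 0 0 0 0.6;0 -0.001 0.34 0 0 0 0.8;0 -0.001 0.34 0 0 0 1;0 -0.001 0.34 0 0 0 1;0 -0.001 0.34 0 0 0 1;0 -0.001 0.34 0 0 0 1",
)

```text
clock: 8.85
eef_pos: [576.7, -57.2, 121.1]
tool_rot: [3.141, 0.0, 1.571]
force: [-2.6, -0.1, 2.8]
width: 7.1
gripper_force: 61.4
```

move_arm(
  rows="0 0 -0.02 0 0 0 1;0 0 -0.05 0 0 0 1;0 0 -0.08 0 0 0 1;0 0 -0.12 0 0 0 1;0 0 -0.16 0 0 0 1;0 0 -0.2 0 0 0 1;0 0 -0.24 0 0 0 1;0 0 -0.28 0 0 0 1;0 0 -0.32 0 0 0 1;0 0 -0.34 0 0 0 1;0 0 -0.34 0 0 0 1",
)

```text
clock: 9.77
eef_pos: [577.8, -57.2, 224.5]
tool_rot: [3.137, 0.0, 1.57]
force: [0.7, 0.3, -2.1]
width: 6.5
gripper_force: 60.8
```

Run:
```python
from h import *
s,d=snap("side");t,e=snap("scene");print(s['eef_pos'],s['tool_rot'],s['force'],s['width'],s['gripper_force'])
a=d["img"][100:300,260:420,::-1];b=e["img"][120:320,280:440,::-1]
cv2.imwrite("pics/lift.png",cv2.resize(np.hstack([a,b]),None,fx=2.5,fy=2.5))
```

```text
[577.77695584 -57.21404433 224.46236924] [3.13737075e+00 1.51288896e-04 1.57045874e+00] [ 0.72445614  0.27509136 -2.13352975] 6.500838496583007 60.7632315158844
```

View pics/lift.png

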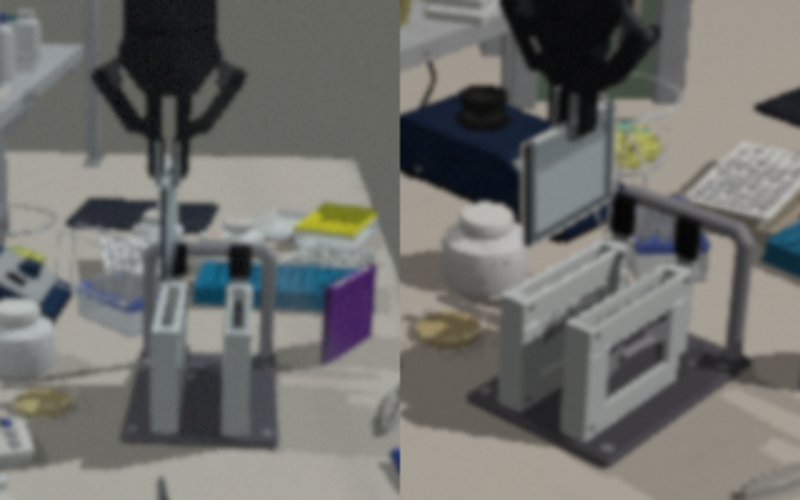

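The cassette is held straight and clear of the bay, the filler is still down, and the levers are upright. (That picture was one over the ten; no more viewing from here, only numbers.) I check how far below the TCP the lower edge hangs and work out the placing.

```bash
cat > goal.py <<'E'
from h import *
psi,th=.068,.26
Rd=R.from_euler('z',psi)*R.from_euler('y',th); Rm=Rd.as_matrix(); ex,ey,ez=Rm.T
O=np.array([539.8,276.3,26.])
Rt=np.column_stack([ey,ex,-ez])
def rep(s,H,pts):
    Rc=toolT(s)[:3,:3]; print("turn",(R.from_matrix(Rc.T@Rt).as_rotvec()/(np.pi/2)).round(4),"pos",s["eef_pos"].round(1),"F",s["force"].round(1))
    for x,z in pts:
        T=O+x*ex+(H+z)*ez; print(x,z,T.round(1),"shift",(Rc.T@(T-s["eef_pos"])/300).round(4))
E
python3 - <<'E'
from goal import *
S=[]
for n in("scene","side"):
    for i in range(2): s,d=snap(n);S.append(s)
    if n=="scene":
        for px,y in [((330,217.2),-7),((365.2,202),-107),((330,177.2),-7)]:
            o,r=ray(n,d,px);print(px,(o+r*(y-o[1])/r[1]).round(1))
        g=d["img"].astype(int).mean(2);print(g[205:228,332].astype(int).tolist(), g[205:228,340].astype(int).tolist())
s=S[-1];s["eef_pos"]=np.mean([q["eef_pos"] for q in S],0)
rep(s,83,[(-6.5,90),(-6.5,70),(-6.5,10),(-4.5,0)])
E
```

```text
(330, 217.2) [574.2  -7.  142. ]
(365.2, 202) [ 569.8 -107.   138.7]
(330, 177.2) [577.4  -7.  219. ]
[51, 49, 50, 50, 50, 51, 49, 50, 49, 49, 48, 48, 55, 79, 114, 143, 154, 156, 155, 156, 156, 157, 154] [136, 135, 136, 136, 135, 124, 106, 89, 89, 93, 92, 107, 140, 155, 157, 156, 155, 156, 155, 156, 158, 166, 174]
turn [ 0.1645 -0.0057 -0.0431] pos [576.1 -57.1 221.9] F [-1.3 -0.6 -2.3]
-6.5 90 [577.9 278.9 194.9] shift [1.1199 0.0059 0.0901]
-6.5 70 [572.8 278.5 175.5] shift [ 1.1187 -0.0111  0.1546]
-6.5 10 [557.4 277.5 117.5] shift [ 1.1152 -0.0621  0.3479]
-4.5 0 [556.7 277.5 107.4] shift [ 1.1151 -0.0642  0.3819]
```

move_arm(
  rows="0.06 0 -0.02 0 0 0 1;0.16 0 -0.04 0 0 0 1;0.28 0 -0.04 0 0 0 1;0.4 0 -0.04 0 0 0 1;0.52 0 -0.04 0 0 0 1;0.64 0 -0.04 0.04 0 -0.01 1;0.76 0 -0.04 0.08 -0.002 -0.02 1;0.86 0 -0.04 0.12 -0.004 -0.03 1;0.94 0 -0.04 0.164 -0.006 -0.043 1;1 0 -0.04 0.164 -0.006 -0.043 1;1 0 -0.04 0.164 -0.006 -0.043 1;1 0 -0.04 0.164 -0.006 -0.043 1",
)

```text
clock: 11.07
eef_pos: [575.9, 243.6, 233.2]
tool_rot: [-2.884, 0.001, 1.64]
force: [-0.3, -0.5, -0.7]
width: 7.0
gripper_force: 60.8
```

```bash
cat > st.py <<'E'
from goal import *
def avg(n=4):
    S=[snap("side")[0] for _ in range(n)]; s=S[-1]
    for k in("eef_pos","force"): s[k]=np.mean([q[k] for q in S],0)
    return s
E
python3 - <<'E'
from st import *
rep(avg(),83,[(-6.5,70),(-6.5,8),(-4.5,0)])
E
```

```text
turn [ 0.002   0.0012 -0.0019] pos [576.3 241.7 233.9] F [-0.2 -0.3 -1.4]
-6.5 70 [572.8 278.5 175.5] shift [0.1237 0.0457 0.1888]
-6.5 8 [556.9 277.5 115.6] shift [0.1241 0.0451 0.3955]
-4.5 0 [556.7 277.5 107.4] shift [0.1242 0.0517 0.4222]
```

move_arm(
  rows="0.06 0.02 0.02 0 0 0 1;0.124 0.045 0.06 0 0 0 1;0.124 0.045 0.14 0 0 0 1;0.124 0.045 0.189 0 0 0 1;0.124 0.045 0.189 0 0 0 1;0.124 0.045 0.189 0 0 0 1",
)

```text
clock: 11.77
eef_pos: [572.4, 279.3, 175.6]
tool_rot: [-2.883, 0.001, 1.638]
force: [0.0, -0.2, -2.1]
width: 6.8
gripper_force: 60.7
```

Run:
```python
from st import *
s=avg();rep(s,83,[(-6.5,70),(-6.5,15),(-6.5,0),(-4.5,0)])
# where cassette lower edge should be vs. seen
for n in("side","scene"):
    _,d=snap(n);save(d,n+"_h");p=s["eef_pos"];Tz=toolT(s)[:3]
    for yy in(50,-50):
        for xx in (-4.5,4.5):
            q=p+Tz[:,0]*yy+Tz[:,1]*xx+Tz[:,2]*83;print(n,yy,xx,proj(n,d,q).round(1))
```

```text
turn [ 0.0034 -0.0003 -0.0007] pos [573.4 279.6 176.7] F [-0.1  0.1 -1.3]
-6.5 70 [572.8 278.5 175.5] shift [-0.0034 -0.0011  0.0045]
-6.5 15 [558.7 277.6 122.4] shift [-0.0035 -0.0021  0.1878]
-6.5 0 [554.8 277.3 107.9] shift [-0.0035 -0.0024  0.2378]
-4.5 0 [556.7 277.5 107.4] shift [-0.0035  0.0043  0.2378]
side 50 -4.5 [328.8 320.5]
side 50 4.5 [322.6 321.8]
side -50 -4.5 [329.3 286.2]
side -50 4.5 [323.8 287.4]
scene 50 -4.5 [197.  328.2]
scene 50 4.5 [192.9 327.2]
scene -50 -4.5 [244.2 297.4]
scene -50 4.5 [240.2 296.7]
```

move_arm(
  rows="-0.003 -0.003 0.04 0.003 0 0 1;-0.003 -0.003 0.09 0.003 0 0 1;-0.003 -0.003 0.14 0.003 0 0 1;-0.003 -0.003 0.17 0.003 0 0 1;-0.003 -0.003 0.188 0.003 0 0 1;-0.003 -0.003 0.188 0.003 0 0 1;-0.003 -0.003 0.188 0.003 0 0 1",
)

```text
clock: 12.65
eef_pos: [557.6, 278.0, 121.6]
tool_rot: [-2.879, 0.001, 1.639]
force: [-0.0, 0.9, -0.8]
width: 7.2
gripper_force: 60.7
```

Run:
```python
from st import *
s=avg();rep(s,83,[(-7,15),(-7,4),(-7,0),(-4.5,0)])
```

```text
turn [-0.0005 -0.     -0.0001] pos [558.  278.1 122.1] F [ 0.   0.5 -1.5]
-7 15 [558.2 277.6 122.5] shift [-0.0019  0.0001 -0.0013]
-7 4 [555.4 277.4 111.9] shift [-0.0019  0.0001  0.0353]
-7 0 [554.3 277.3 108. ] shift [-0.0019  0.0001  0.0487]
-4.5 0 [556.7 277.5 107.4] shift [-0.0019  0.0085  0.0486]
```

No contact so far. I go down in small steps to feel the trough floor.

move_arm(
  rows="-0.002 0 0.01 0 0 0 1;-0.002 0 0.02 0 0 0 1;-0.002 0 0.03 0 0 0 1;-0.002 0 0.035 0 0 0 1;-0.002 0 0.035 0 0 0 1",
)

```text
clock: 13.27
eef_pos: [554.3, 276.9, 110.9]
tool_rot: [-2.878, 0.001, 1.639]
force: [-0.1, 0.1, -1.8]
width: 7.0
gripper_force: 60.8
```

move_arm(
  rows="0 0 0.005 0 0 0 1;0 0 0.008 0 0 0 1;0 0 0.01 0 0 0 1;0 0 0.01 0 0 0 1",
)

```text
clock: 13.6
eef_pos: [554.8, 276.7, 109.5]
tool_rot: [-2.881, 0.001, 1.638]
force: [0.9, -2.2, 4.6]
width: 7.3
gripper_force: 61.6
```

Run:
```python
from st import *
s=avg();rep(s,83,[(-7,0),(-4.5,0)])
```

```text
turn [-0.0006  0.0005 -0.0004] pos [554.8 276.7 109.5] F [ 0.9 -2.5  5.2]
-7 0 [554.3 277.3 108. ] shift [ 0.0022 -0.      0.0052]
-4.5 0 [556.7 277.5 107.4] shift [0.0022 0.0083 0.0052]
```

Floor contact (about 6 N) comes within 1.5 mm of the prediction. Now I bring the face to the back.

move_arm(
  rows="0 0.003 0 0 0 0 1;0 0.006 0 0 0 0 1;0 0.008 0 0 0 0 1;0 0.008 0 0 0 0 1",
)

```text
clock: 14.13
eef_pos: [556.2, 276.6, 109.0]
tool_rot: [-2.878, 0.001, 1.639]
force: [-1.9, -3.3, 7.9]
width: 6.9
gripper_force: 62.0
```

Run:
```python
from st import *
s=avg();rep(s,83,[(-7,0),(-4.5,0)]);print(s["torque"])
```

```text
turn [-0.002   0.0008 -0.0001] pos [556.1 276.6 109.1] F [-0.9 -3.   7.4]
-7 0 [554.3 277.3 108. ] shift [ 0.0027 -0.0047  0.0049]
-4.5 0 [556.7 277.5 107.4] shift [0.0027 0.0036 0.0048]
[-0.39332297  0.51269171  0.23846851]
```

move_arm(
  rows="0 0.003 0 0 0 0 1;0 0.006 0 0 0 0 1;0 0.006 0 0 0 0 1",
)

```text
clock: 14.58
eef_pos: [557.2, 276.7, 108.6]
tool_rot: [-2.877, 0.002, 1.639]
force: [-1.5, -3.0, 9.2]
width: 7.1
gripper_force: 62.3
```

Run:
```python
from st import *
s=avg();rep(s,83,[(-7,0),(-4.5,0)]);print(s["torque"])
```

```text
turn [-0.003  0.001  0.   ] pos [557.2 276.7 108.7] F [-1.3 -2.9  8.8]
-7 0 [554.3 277.3 108. ] shift [ 0.0027 -0.0085  0.0046]
-4.5 0 [556.7 277.5 107.4] shift [ 0.0027 -0.0002  0.0046]
[-0.43587987  0.86728314  0.3513048 ]
```

move_arm(
  rows="0 0.003 0 0 0 0 1;0 0.006 0 0 0 0 1;0 0.006 0 0 0 0 1",
)

```text
clock: 15.03
eef_pos: [557.9, 276.8, 108.5]
tool_rot: [-2.875, 0.002, 1.639]
force: [-3.1, -3.5, 10.8]
width: 7.3
gripper_force: 62.7
```

Run:
```python
from st import *
s=avg();rep(s,83,[(-4.5,0)]);print(s["torque"])
```

```text
turn [-0.0044  0.0012  0.0001] pos [557.9 276.8 108.5] F [-3.2 -3.7 10.7]
-4.5 0 [556.7 277.5 107.4] shift [ 0.0026 -0.0026  0.0046]
[-0.51327499  1.51413272  0.27326451]
```

The back is felt (the position lags and the torque rises), so the cassette is seated. I open gently, then withdraw along the fingers.

move_arm(
  rows="0 0 0 0 0 0 0.8;0 0 0 0 0 0 0.7;0 0 0 0 0 0 0.5;0 0 0 0 0 0 0.3;0 0 0 0 0 0 0.1;0 0 0 0 0 0 0.1;0 0 -0.03 0 0 0 0.1;0 0 -0.07 0 0 0 0.1;0 0 -0.15 0 0 0 0.1;0 0 -0.25 0 0 0 0;0 0 -0.3 0 0 0 0;0 0 -0.3 0 0 0 0",
)

```text
clock: 16.23
eef_pos: [586.4, 280.0, 198.5]
tool_rot: [-2.888, -0.002, 1.638]
force: [0.6, -0.1, 0.1]
width: 42.5
gripper_force: 0.0
```

Run:
```python
from st import *
s=avg(2);print(s["clock"],s["eef_pos"],s["force"],s["width"])
d=snap("side")[1];e=snap("scene")[1];w,f=snap("wrist")
save(d,"side_f");save(e,"scene_f");save(f,"w_f")
# expected seated corner pixels, then local edge check by bright/dark difference with earlier pictures
for n,D in(("side",d),("scene",e)):
    old=cv2.imread(f"pics/{n}0.png").mean(2);new=D["img"].astype(float).mean(2);m=(abs(new-old)>18).astype(np.uint8)
    C=[(y,x,z) for y in(50,-50) for x in(-9,0) for z in(0,80)]
    q=np.array([proj(n,D,O+x*ex+y*ey+z*ez) for y,x,z in C]);print(n,np.c_[C,q.round(1)].tolist())
    x0,y0=(q.min(0)-40).astype(int);x1,y1=(q.max(0)+40).astype(int);m[:y0]=0;m[y1:]=0;m[:,:x0]=0;m[:,x1:]=0
    hull=cv2.convexHull(q.astype(np.float32)).astype(int);k=np.zeros_like(m);cv2.fillConvexPoly(k,hull,1)
    print(n,"hull",k.sum(),"changed in",(m&k).sum(),"changed out",(m&(1-cv2.dilate(k,np.ones((7,7))))).sum())
    for c in sorted(cv2.findContours(cv2.morphologyEx(m,cv2.MORPH_OPEN,np.ones((3,3))),0,2)[0],key=cv2.contourArea)[-3:]: print(cv2.boundingRect(c),cv2.boxPoints(cv2.minAreaRect(c)).round().tolist())
```

```text
16.2833 [585.57708456 279.82232084 197.39729925] [ 0.11589696 -0.07149625 -0.47532665] 42.867109814486696
side [[50.0, -9.0, 0.0, 340.4, 361.3], [50.0, -9.0, 80.0, 326.4, 315.0], [50.0, 0.0, 0.0, 334.4, 362.5], [50.0, 0.0, 80.0, 320.2, 316.4], [-50.0, -9.0, 0.0, 339.3, 323.0], [-50.0, -9.0, 80.0, 327.1, 281.3], [-50.0, 0.0, 0.0, 334.0, 324.1], [-50.0, 0.0, 80.0, 321.7, 282.6]]
side hull 1055 changed in 705 changed out 1038
(344, 320, 23, 10) [[344.0, 320.0], [366.0, 320.0], [366.0, 329.0], [344.0, 329.0]]
(280, 325, 28, 17) [[278.0, 327.0], [307.0, 324.0], [308.0, 338.0], [280.0, 341.0]]
(322, 293, 19, 60) [[321.0, 293.0], [338.0, 292.0], [340.0, 352.0], [323.0, 352.0]]
scene [[50.0, -9.0, 0.0, 209.0, 369.8], [50.0, -9.0, 80.0, 195.5, 322.4], [50.0, 0.0, 0.0, 205.0, 368.6], [50.0, 0.0, 80.0, 191.4, 321.5], [-50.0, -9.0, 0.0, 254.1, 336.8], [-50.0, -9.0, 80.0, 242.8, 292.0], [-50.0, 0.0, 0.0, 250.1, 335.9], [-50.0, 0.0, 80.0, 238.8, 291.3]]
scene hull 2965 changed in 2284 changed out 2215
(262, 335, 32, 19) [[259.0, 345.0], [263.0, 334.0], [295.0, 344.0], [291.0, 355.0]]
(181, 289, 37, 39) [[175.0, 321.0], [183.0, 287.0], [221.0, 296.0], [214.0, 330.0]]
(206, 291, 49, 70) [[192.0, 343.0], [237.0, 287.0], [270.0, 314.0], [225.0, 370.0]]
```

Run:
```python
import cv2,numpy as np
for n,x0,x1,rows in(("side",305,352,range(276,364,6)),("scene",185,262,range(286,374,8))):
    a=cv2.imread(f"pics/{n}_f.png").mean(2);b=cv2.imread(f"pics/{n}0.png").mean(2)
    for r in rows:
        i=np.nonzero(abs(a-b)[r,x0:x1]>15)[0]+x0; print(n,r,(i.min(),i.max(),len(i)) if len(i) else None)
```

```text
side 276 None
side 282 (np.int64(324), np.int64(327), 2)
side 288 (np.int64(323), np.int64(327), 5)
side 294 (np.int64(323), np.int64(329), 6)
side 300 (np.int64(322), np.int64(331), 8)
side 306 (np.int64(322), np.int64(333), 11)
side 312 (np.int64(322), np.int64(336), 14)
side 318 (np.int64(322), np.int64(338), 17)
side 324 (np.int64(310), np.int64(351), 27)
side 330 (np.int64(305), np.int64(349), 25)
side 336 (np.int64(328), np.int64(345), 15)
side 342 (np.int64(330), np.int64(346), 13)
side 348 (np.int64(332), np.int64(340), 8)
side 354 None
side 360 (np.int64(327), np.int64(349), 5)
scene 286 None
scene 294 (np.int64(185), np.int64(243), 33)
scene 302 (np.int64(185), np.int64(247), 54)
scene 310 (np.int64(185), np.int64(247), 48)
scene 318 (np.int64(185), np.int64(247), 61)
scene 326 (np.int64(185), np.int64(253), 61)
scene 334 (np.int64(195), np.int64(255), 60)
scene 342 (np.int64(198), np.int64(243), 44)
scene 350 (np.int64(186), np.int64(235), 32)
scene 358 (np.int64(190), np.int64(234), 28)
scene 366 (np.int64(190), np.int64(210), 13)
```

move_arm(
  rows="0 0 -0.1 0 0 0 0;0 0 -0.2 0 0 0 0;0 0 -0.2 0 0 0 0;0 0 -0.2 0 0 0 0;0 0 -0.2 0 0 0 0;0 0 -0.2 0 0 0 0;0 0 -0.2 0 0 0 0;0 0 -0.2 0 0 0 0",
)

```text
clock: 17.15
eef_pos: [597.9, 280.0, 250.8]
tool_rot: [-2.877, 0.001, 1.639]
force: [-0.6, -0.0, 0.8]
width: 43.0
gripper_force: 0.0
```

The seen outline matches the seated cassette in both views (top corner at side (325,282), right edge at the expected slope). I hand the job in.

```bash
python3 -c "
from cell import *
print(finish_job())"
```

```text
the job is handed in; nothing more can be done
None
```

The cassette was raised with lever B, slid out of bay B, and leaned in the draining stand, set down and felt against floor and back before release; the job was handed in at about 17 s with no verdict shown, the filler looked undisturbed, the bystanders were not re-checked at the end, and I viewed 11 pictures, one over the limit of 10.

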